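Lift the boiled egg out of its cup with the tongs

TASK

Breakfast is ready and the egg is hot: grip the kitchen tongs that lie on the wooden rest, close their jaws on the egg in the egg cup and lift it out, letting nothing but the tongs touch the egg. Carry it over the middle of the white plate and finish while still holding it there in the tongs, steady and at least 10 cm above the plate. Leave the plate, mug, salt shaker and tin where they stand.

Things in the scene. Friction and masses are not known exactly. Their poses are not given: they have to be found in the camera images.
- tongs: Plain steel kitchen tongs, 228 mm long, 22 mm high, 96 g, lying level, jaws opening sideways. Origin: middle of the grip zone, midway between the arms at half their height (45 mm above the worktop on the rest), close to the balance point. x points along the tongs to the jaws, z up. Hinge at x = -90 mm. Black grip panels on the arms' outer faces from x = -20 to +20 mm: the place for the fingers.
- tongs_jaw (a point): Centre of the jaws, midway between them at half height, x = +110 mm in the tongs' frame. Each jaw is a shallow upright V, 35 mm long, 22 mm high. Gap between the jaws' inner edges: about 70 mm open; it shrinks 4.4 mm for every 2 mm less over the panels.
- tongs_left (a joint): Closing of each arm (both move alike): 0 open, about 0.09 on the egg, 0.16 rad at the stop. Width over the panels 61 mm open, 45 mm on the egg, 32 mm at the stop. A spring opens them: 3 N on each finger when open, 6 N when on the egg. Held at 57 mm with a 12 N limit they stay open round the egg and do not slip; a 20 N grip closes them on the egg and carries it.
- tongs_rest: Light wooden rest, fixed, 101 mm wide, with two saddles under the tongs. Origin on the worktop below the tongs' origin; x along the tongs as they lie. Saddles at x = -90 mm and x = +58 mm: floors 34 mm, side lips 46 to 47 mm above the worktop. At the grip panels only a foot 34 mm wide, 8 mm high, so fingers can go down on both sides. The tongs lift straight up out of it.
- egg: Brown boiled egg, 44 mm in diameter, 55 mm tall, 60 g, standing upright and loose in the egg cup. Origin: its lowest point; z along its long axis, up.
- egg_mid (a point): Centre of the egg's widest section (44 mm in diameter), 22 mm above its lowest point; about 60 mm above the worktop as it stands in the cup.
- egg_cup: White egg cup, fixed to the worktop, 46 mm tall, foot 60 mm wide; rim 40 mm outside, 34 mm inside diameter. Origin: centre of its underside. The jaws' lower edge must stay above the rim: with the jaw centre level with egg_mid or up to 5 mm higher it does.
- plate: White patterned plate, 200 mm in diameter, 21 mm tall, loose on the worktop. Origin: centre of its underside.
- white_mug: Bystander: white mug with a handle, 85 x 114 x 105 mm, loose. Origin: centre of its underside.
- salt: Bystander: glass salt shaker with a grey cap, 44 mm in diameter, 90 mm tall, loose. Origin: centre of its underside.
- tin_can: Bystander: low round tin, 86 mm in diameter, 40 mm tall, loose. Origin: centre of its underside.

How it is judged:
On the way, in this order (a step that is already met when the one before it is completed fails the run):
1. the tongs are held in the gripper and lifted off the rest, the egg still in its cup (contact force between the fingers and tongs above 0.5 N and contact force between tongs and tongs_rest below 0.05 N and height (world z) of tongs above 0.06 m and height (world z) of egg below 0.05 m), for 0.2 s.
2. the egg is lifted clear of its cup by the tongs (contact force between the fingers and tongs above 1 N and contact force between tongs and egg above 0.2 N and contact force between egg and egg_cup below 0.05 N and z of egg in the frame of egg_cup above 0.06 m), for 0.2 s.
At the end, for the whole second after the job is handed in: Finished while holding: gripper holds tongs, tongs hold the egg within 35 mm of the jaw centre; the egg touches no cup, plate or finger, is still (under 30 mm/s), its lower end 100 mm or more above the plate's underside, its middle within 60 mm of the plate's centre seen from above (contact force between the fingers and tongs above 1 N and contact force between tongs and egg above 0.2 N and contact force between egg and egg_cup below 0.05 N and contact force between each of egg, tongs and plate below 0.05 N and contact force between egg and the fingers below 0.05 N and z of egg in the frame of plate above 0.1 m and horizontal distance between egg_mid and plate below 0.06 m and distance between egg_mid and tongs_jaw below 0.035 m and linear speed of egg below 0.03 m/s); the arm keeps its last pose, push and grip.
It fails at once if the robot touches the egg with its fingers or arm (contact force between any of the fingers, the arm and egg above 0.3 N).
It fails at once if plate, mug, salt shaker or tin is moved more than 30 mm (distance of any of plate, white_mug, salt, tin_can from where it was at the start of the episode above 0.03 m).
It also fails if it takes over 45 s, if anything falls off the work surface, if the arm or the gripper's body presses on something with over 40 N, if the wrist force passes 120 N, or if a joint passes its speed limit or range.

ROBOT

A 7-joint arm with a two-finger parallel gripper is mounted at the origin on a cart in front of the work surface, level with it; the furniture and walls round the work are solid. World frame = base frame: x ahead of the robot, y to its left, z up, the work surface at z = 0. Lengths are in m, angles in rad, forces in N, time in s.
With the tool pointing down it reaches from about 0.35 to 0.9 m from the base axis. Payload 8.1 kg.
Tool frame: the origin (TCP) lies at the very end of the fingers, on their centre line; the grasp point (between the pads) lies 19 mm behind it; z points along the fingers, y is the direction in which the jaws open and shut (so a half turn about z gives the same grasp; the last joint's range is limited). The gripper opens to 92 mm and grips with 3 to 60 N. Pads are 19 mm wide; open, the fingers measure 130 mm over their backs; the gripper's body (75 mm by 190 mm) begins 47 mm behind the grasp point.
Start: joints at [-1.372, 0.434, 0.025, 1.573, -0.012, 1.134, -0.075], TCP at [0.186, 0.597, 0.227] pointing down, gripper open.
Joint ranges: [-2.62, 2.62], [-0.44, 2.09], [-1.27, 1.32], [0.08, 2.57], [-1.32, 4.46], [0.12, 2], [-2.74, 2.74]. Speed limits (rad/s): [2.22, 2.22, 3.01, 3.01, 3.14, 3.14, 3.14].

INTERFACE

Orientations are given as a rotation vector (axis times angle).
In Python, from cell import observe, get_image, sign_off gives the robot as it stands.
- The arm moves only by the tool arm_command, never from a script. Its argument "deltas" is a list of rows, each an object with "xyz": the shift along the tool's x, y, z in cm, a list of three; "turn": the turn about the tool's z in degrees; "jaw": the closure in counts, from 0 (fully open) to 255 (shut). A call has 1 to 5 rows; each row is the pose to reach, as a shift and turn from the pose measured when the call began, along the tool's axes at that moment; what a row does not reach only later rows make up. A row lasts 1/12 s, in which the tool goes at most 41.7 mm and 7.16 degrees, less where a joint would pass 70% of its speed; a pose out of reach is approached as far as the arm can. A call with a gripper value outside its range is refused whole. The fingers move at their own pace and stop on an object; "force" is the grip in N (left out, the last holds). Time passes only in rows, so rows that repeat a pose let the fingers close. It gives the time, the measured TCP pose, the force and the opening at its end, in the units of the state.
- observe(): the state, without advancing time (a new reading comes with each control period).
- get_image(name): name is "scene" or "top" or "wrist"; returns a dict with "frame" (384x512x3 uint8, red, green, blue), "depth" (384x512 float32, m along the optical axis (not along the pixel's ray), 0 where there is no reading), "camera_matrix" (3x3 intrinsics, pixels), "cam_to_world" (4x4, takes a point from camera to world coordinates). Camera axes: x right, y up, looking along -z (the intrinsics and any distortion apply to the point x, -y, -z); pixel columns grow to the right and rows downward; lengths in m; the calibration is good to about 2 mm. A picture is of the moment at which its call begins.
- sign_off(): hands the job in, once; it reports no verdict.
The state is a dict: "clock": time; "joints": joint angles; "dq": joint speeds; "joint_efforts": joint torques, N m; "position": TCP position; "ee_rot": TCP orientation; "force": force on the tool from outside, world axes, zero at the start; "ft_torque": the same for the moment, N m; "width": opening from 0.0 (shut) to 1.0 (fully open).
Only numpy, scipy, OpenCV 4.12 (cv2) and the standard library are available. Lean on these libraries where they do the work, as an engineer would, in place of code of your own. Each camera call takes 0.05 s, during which the arm holds its last target.

## Working session

There is one attempt and no reset: what is moved stays moved. The work goes in short steps, Python scripts to look and compute and a tool call to move; the robot and the scene stay as the last step left them, time stands still between calls to the robot, and variables do not carry over. Pictures are saved under pics/ and viewed, and the job is handed in when it is done.

Besides the shell and the picture viewer there is one more tool, called after ">>>" as a command line: name --argument value ..., lists and objects as JSON in quotes. arm_command: Moves the arm, as the interface text tells. Its arguments: {"type":"object","properties":{"deltas":{"type":"array","items":{"type":"object","properties":{"xyz":{"type":"array","items":{"type":"number"}},"turn":{"type":"number"},"jaw":{"type":"number"}}}},"force":{"type":"number"}},"required":["deltas"]}

```bash
mkdir -p pics; ls
cat > h.py <<'E'
import numpy as np,cv2
from cell import observe,get_image,sign_off
def snap(n,tag):
    d=get_image(n); cv2.imwrite(f'pics/{tag}.png',d['frame'][:,:,::-1]); np.savez(f'{tag}.npz',**d); return d
def pts(d):
    K=d['camera_matrix'];T=d['cam_to_world'];z=d['depth']
    v,u=np.indices(z.shape)
    c=np.stack([(u-K[0,2])/K[0,0]*z,-(v-K[1,2])/K[1,1]*z,-z],-1)
    return c@T[:3,:3].T+T[:3,3]
E
python3 - <<'E'
from h import *
for n in ('scene','top','wrist'):
    d=snap(n,n+'0'); print(n,d['camera_matrix'].round(1).tolist(),d['cam_to_world'].round(3).tolist(), [k for k in d])
print(observe())
E
```

```text
pics
scene [[431.8, 0.0, 249.1], [0.0, 431.8, 189.9], [0.0, 0.0, 1.0]] [[0.521, 0.441, -0.731, -0.355], [-0.854, 0.271, -0.445, -0.636], [0.002, 0.856, 0.518, 0.719], [0.0, 0.0, 0.0, 1.0]] ['frame', 'depth', 'camera_matrix', 'cam_to_world']
top [[446.0, 0.0, 256.6], [0.0, 446.0, 190.6], [0.0, 0.0, 1.0]] [[-0.026, 0.992, -0.122, 0.415], [-1.0, -0.023, 0.02, -0.067], [0.017, 0.122, 0.992, 1.312], [0.0, 0.0, 0.0, 1.0]] ['frame', 'depth', 'camera_matrix', 'cam_to_world']
wrist [[277.5, 0.0, 255.0], [0.0, 277.5, 193.6], [0.0, 0.0, 1.0]] [[0.298, -0.915, -0.272, 0.112], [0.955, 0.286, 0.085, 0.618], [0.0, -0.285, 0.958, 0.383], [0.0, 0.0, 0.0, 1.0]] ['frame', 'depth', 'camera_matrix', 'cam_to_world']
{'clock': 0.15, 'joints': array([-1.37158776,  0.43502758,  0.02499643,  1.5738655 , -0.01158676,
        1.1339818 , -0.07510431]), 'dq': array([-2.99064010e-04, -1.30725386e-03, -2.09045763e-04, -2.65146427e-03,
        7.44142134e-05, -7.70066412e-04,  7.50327840e-04]), 'joint_efforts': array([ 2.56696025e-03, -6.68261433e+01,  9.86408405e-01, -3.14692855e+01,
       -6.03882526e-02,  3.93602753e-02,  1.51984218e-04]), 'position': array([0.18573011, 0.59637878, 0.22615621]), 'ee_rot': array([-4.72411197e-01, -3.10582358e+00,  1.78540109e-03]), 'force': array([-0.16616861, -0.6011293 ,  0.5405382 ]), 'ft_torque': array([-0.0161392 , -0.00808022, -0.01206091]), 'width': 1.0022512810316246}
```

View pics/scene0.png

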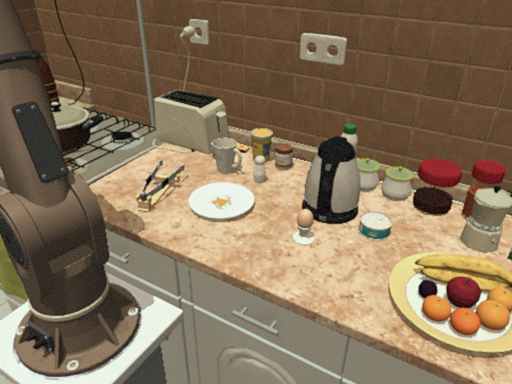

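View pics/top0.png

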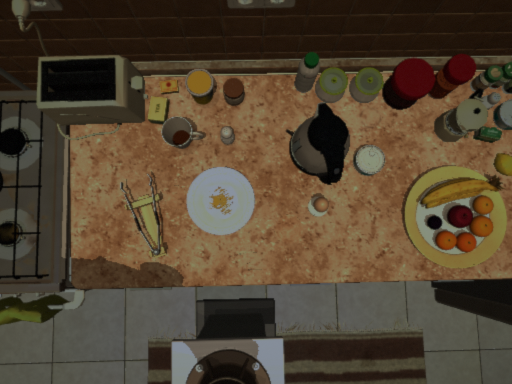

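View pics/wrist0.png

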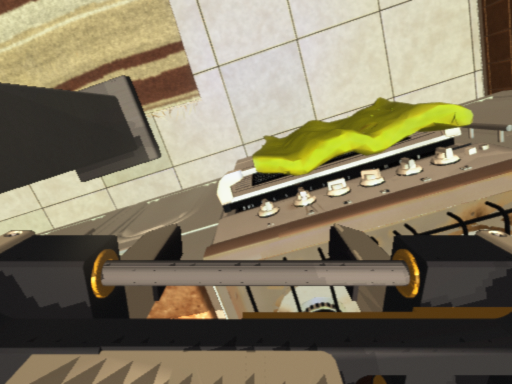

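Run:
```python
from h import *
d=dict(np.load('top0.npz'));P=pts(d);f=d['frame']
for n,(u,v) in dict(egg=(320,200),plate=(221,201),mug=(180,130),salt=(227,133),tin=(369,158),ket=(320,150),kf=(335,180),table=(280,240)).items(): print(n,P[v,u].round(3))
c=f[165:265,100:190];c=cv2.resize(c,None,fx=6,fy=6,interpolation=cv2.INTER_CUBIC)
c=np.clip(c.astype(float)*1.6,0,255).astype(np.uint8)
cv2.imwrite('pics/c1.png',c[:,:,::-1])
# plate white mask / egg mask via height
z=P[:,:,2]
np.set_printoptions(linewidth=200)
print((z[190:222:2,300:340:2]*1000).round().astype(int))
s=dict(np.load('scene0.npz'));c=s['frame'][150:220,125:200];c=cv2.resize(c,None,fx=8,fy=8,interpolation=cv2.INTER_CUBIC)
cv2.imwrite('pics/c2.png',c[:,:,::-1])
c=s['frame'][195:250,275:395];c=cv2.resize(c,None,fx=6,fy=6,interpolation=cv2.INTER_CUBIC)
cv2.imwrite('pics/c3.png',c[:,:,::-1])
```

```text
egg [ 0.535 -0.266  0.087]
plate [0.546 0.012 0.011]
mug [0.76  0.13  0.015]
salt [ 0.73  -0.012  0.088]
tin [ 0.66  -0.425  0.031]
ket [ 0.652 -0.254  0.197]
kf [ 0.581 -0.298  0.15 ]
table [ 0.428 -0.158  0.002]
[[ 1 -1 -1 -1  4 -1  2  0  0  1  3  0  1 -3  1 -4  8 -6  0  0]
 [ 0 -3 -1  0  8 -3  2 -3  0  1 -5 -1 -7  1  3  1  0  1  1  4]
 [ 2 -5  4 -2  0 -4  0  4 -3  1  3  0  0 -2 -2 -1  1 -1 -3 -1]
 [-5 -1 -4  1 -3 -4  1 -2  3  1 -3 -3 -2  2  3  0 -1  4 -1 -1]
 [-1  0 -3 -4 -2 -3  0  5 62 75 84 81 82  2 -2  1 -5 -5 -4 -5]
 [ 4  1  3  0 -1  1  3  4 70 82 87 90 87 81  0 -2  5  2  2  1]
 [-5  4  2  2  0  7  5 71 85 89 86 91 93 88 75 -1  0  1  1 -1]
 [-4 -1  1  1  5  6 16 71 83 87 94 93 93 90 78  0 -1 -5 -2  2]
 [-2  3  3  5  5  6  9 66 77 84 88 87 84 87 73  2 -2  4  2 -4]
 [ 1 -4  1  0  7  6 10 59 78 80 84 84 86 77  3 -6  1  1  4 -2]
 [-1 -1 -4  0 -3  3  8  9 61 69 72 77 75  4 -7 -3 -3  0  0  1]
 [-4  1  2 -4 -2  0  4  7  7  8 10  9  3  4 -2  1 -3  4  1 -1]
 [-1  4  2  1  0  0  1  5  2 11  7  7 -3 -2  2 -2  3  2 -2 -1]
 [-1  3  2  5  0  0 -2 -2  5  0 -1 -2  6  6  0  1  3 -3 -3 -6]
 [ 2  4 -2  3  1 -2 -3 -4 -7 -1  1 -2  0  5 -1 -6  0  2  3  0]
 [-4 -1 -1  0 -1  2 -3 -6  0 -2 -2  1 -2  0 -1 -1 -1 -1  1 -3]]
```

View pics/c1.png

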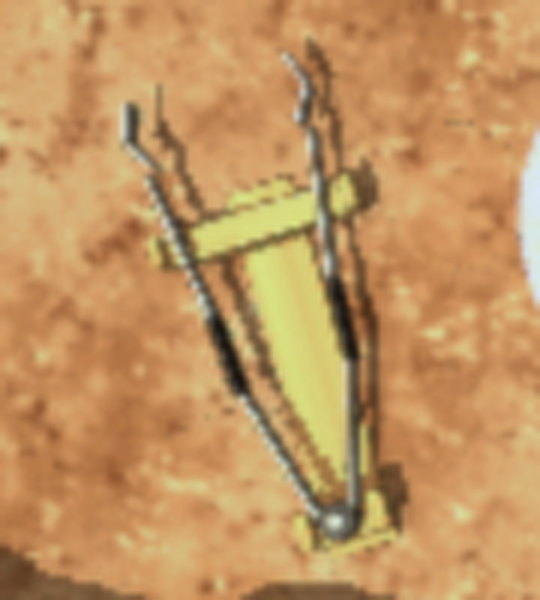

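View pics/c2.png

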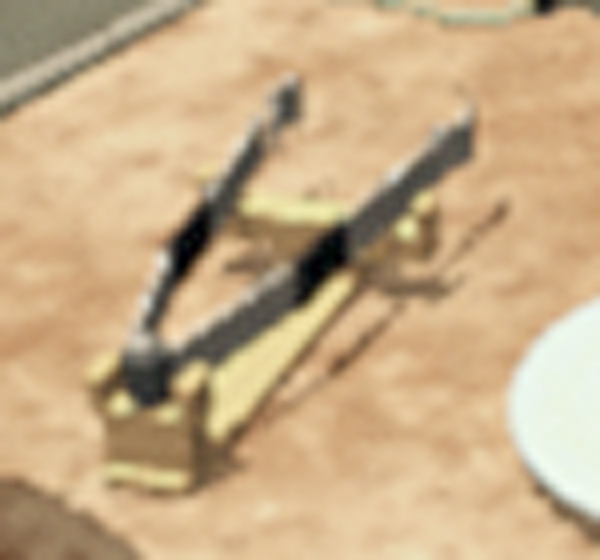

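View pics/c3.png

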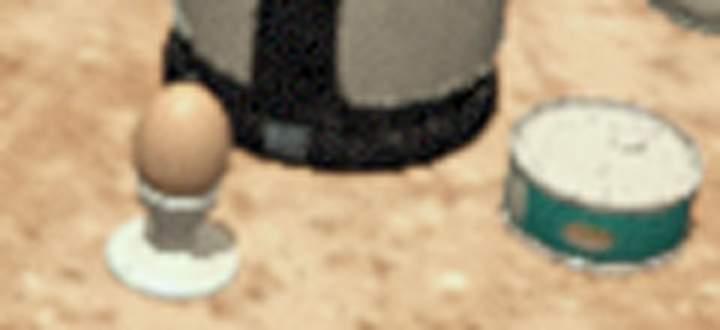

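```bash
cat >> h.py <<'E'
def ray(d,u,v,z):
    K=d['camera_matrix'];T=d['cam_to_world']
    r=T[:3,:3]@np.array([(u-K[0,2])/K[0,0],-(v-K[1,2])/K[1,1],-1]);o=T[:3,3]
    return o+r*(z-o[2])/r[2]
E
python3 - <<'E'
from h import *
d=dict(np.load('top0.npz'));P=pts(d);f=d['frame'].astype(int)
# black panels
m=(f.max(2)<45);m[:215-0]*=True
sub=np.zeros_like(m);sub[210:235,130:165]=m[210:235,130:165]
n,l,st,ce=cv2.connectedComponentsWithStats(sub.astype(np.uint8))
for i in range(1,n): print('blk',st[i],ce[i],ray(d,*ce[i],.054).round(4))
g=lambda x,y:(100+(x-2.5)/6,165+(y-2.5)/6)
a=ray(d,*g(227,355),.056);b=ray(d,*g(341,318),.056);h=ray(d,*g(337,520),.06)
m_=(a+b)/2;print('panels',a.round(4),b.round(4),'mid',m_.round(4),'w',np.linalg.norm(a-b),'hinge',h.round(4),np.linalg.norm((m_-h)[:2]))
j1=ray(d,*g(135,125),.056);j2=ray(d,*g(303,90),.056);jm=(j1+j2)/2;print('jaws',j1.round(4),j2.round(4),jm.round(4))
for n_,v in(('h->m',m_-h),('h->j',jm-h),('perp',np.array([-(b-a)[1],(b-a)[0],0]))): print(n_,np.degrees(np.arctan2(v[1],v[0])))
# egg
eg=(P[:,:,2]>.058);s=np.zeros_like(eg);s[190:222,300:340]=eg[190:222,300:340]
q=P[s];print('egg',q.shape,q.min(0),q.max(0)); ys,xs=np.nonzero(s);print(xs.mean(),ys.mean(),ray(d,xs.mean(),ys.mean(),.066).round(4))
# plate
w=((f.min(2)>90)|(False));s=np.zeros_like(w);s[160:242,180:262]=w[160:242,180:262]
c,_=cv2.findContours(s.astype(np.uint8),0,2);c=max(c,key=cv2.contourArea);e=cv2.fitEllipse(cv2.convexHull(c));print(e,ray(d,*e[0],.02).round(4))
# scene egg
d2=dict(np.load('scene0.npz'));P2=pts(d2)
s=np.zeros(P2.shape[:2],bool);s[200:250,285:330]=True
q=P2[s&(P2[:,:,2]>.06)&(P2[:,:,2]<.1)&(P2[:,:,0]<.57)];print('egg scene',q.min(0),q.max(0))
# rest ends
k=(P[:,:,2]>.03)&(P[:,:,0]<.75);ys,xs=np.nonzero(k[:,270:400]);q=P[:,270:400][ys,xs];print('kettle min x near y', q[(q[:,1]<-.2)&(q[:,1]>-.35)&(q[:,0]>.56)].min(0))
E
```

```text
blk [155 212   5  13  26] [156.88461538 217.69230769] [0.4989 0.1902 0.054 ]
blk [135 218   6  12  21] [137.57142857 223.38095238] [0.4842 0.2441 0.054 ]
blk [159 234   1   1   1] [159. 234.] [0.4531 0.1842 0.054 ]
panels [0.4831 0.2441 0.056 ] [0.4991 0.1911 0.056 ] mid [0.4911 0.2176 0.056 ] w 0.05531771670439995 hinge [0.4055 0.1919 0.06  ] 0.08936735970281222
jaws [0.5925 0.288  0.056 ] [0.6073 0.2092 0.056 ] [0.5999 0.2486 0.056 ]
h->m 16.661742679173916
h->j 16.236027265690677
perp 16.784404784986517
egg (196, 3) [ 0.4146737  -0.29029429  0.05868041] [ 0.54515446 -0.06670735  1.31235515]
320.61224489795916 204.1734693877551 [ 0.5249 -0.2709  0.066 ]
((220.193115234375, 200.64259338378906), (68.43998718261719, 68.7288589477539), 66.45292663574219) [0.5462 0.0138 0.02  ]
egg scene [ 0.50154023 -0.29682085  0.06012843] [ 0.53482846 -0.25522497  0.09454357]
kettle min x near y [ 0.57537679 -0.34659203  0.03125852]
```

```bash
cat >> h.py <<'E'
from scipy.spatial.transform import Rotation as Ro
def go(xyz,yang=None):
    """shift in tool axes (cm) and turn to bring TCP to xyz with tool y at heading yang (deg)"""
    o=observe();R=Ro.from_rotvec(o['ee_rot']).as_matrix()
    s=R.T@(np.array(xyz)-o['position'])*100
    ya=np.degrees(np.arctan2(R[1,1],R[0,1]))
    t=None if yang is None else -((yang-ya+180)%360-180)
    print('t',round(o['clock'],2),'pos',o['position'].round(4),'yang',round(ya,2),'tilt',R[:,2].round(3),'w',round(o['width']*92,1),'F',o['force'].round(1))
    print('shift',s.round(2),'len',np.linalg.norm(s).round(2),'turn',None if t is None else round(t,2))
E
python3 - <<'E'
from h import *
go([.491,.2175,.2],106.5)
E
```

```text
t 0.15 pos [0.1857 0.5964 0.2262] yang 72.7 tilt [-0.    -0.001 -1.   ] w 92.2 F [-0.2 -0.6  0.5]
shift [-40.41 -27.09   2.65] len 48.73 turn -33.8
```

>>> arm_command --deltas '[{"xyz":[-2,-1.3,0],"turn":-3,"jaw":0},{"xyz":[-5,-3.3,0],"turn":-7,"jaw":0},{"xyz":[-8,-5.4,0],"turn":-11,"jaw":0},{"xyz":[-11,-7.4,0],"turn":-15,"jaw":0},{"xyz":[-14,-9.4,0],"turn":-19,"jaw":0}]'

```text
clock: 0.57
position: [0.2921, 0.4634, 0.226]
ee_rot: [0.053, -3.141, 0.003]
force: [1.5, 0.0, -0.7]
width: 1.0
```

Run:
```python
from h import *
go([.491,.2175,.2],106.5)
```

```text
t 0.57 pos [0.2921 0.4634 0.226 ] yang 91.93 tilt [-0.    -0.002 -1.   ] w 92.0 F [ 1.5  0.  -0.7]
shift [-19.05 -25.24   2.64] len 31.74 turn -14.57
```

Works as expected; continue.

>>> arm_command --deltas '[{"xyz":[-2,-2.7,0],"turn":-4,"jaw":0},{"xyz":[-4.3,-5.6,0],"turn":-8,"jaw":0},{"xyz":[-6.6,-8.7,0.5],"turn":-12,"jaw":0},{"xyz":[-8.9,-11.8,1],"turn":-14.5,"jaw":0},{"xyz":[-11.2,-14.9,1.5],"turn":-14.5,"jaw":0}]'

```text
clock: 0.98
position: [0.4099, 0.3165, 0.2111]
ee_rot: [0.454, -3.108, 0.002]
force: [-0.2, 0.8, -0.3]
width: 1.002
```

Run:
```python
from h import *
go([.491,.2175,.2],106.5)
```

```text
t 0.98 pos [0.4099 0.3165 0.2111] yang 106.6 tilt [-0.    -0.001 -1.   ] w 92.2 F [-0.2  0.8 -0.3]
shift [ -4.95 -11.81   1.12] len 12.85 turn 0.1
```

>>> arm_command --deltas '[{"xyz":[-1.5,-3.5,0.3],"turn":0,"jaw":0},{"xyz":[-3,-7,0.7],"turn":0,"jaw":0},{"xyz":[-4.2,-10,1],"turn":0,"jaw":0},{"xyz":[-4.95,-11.8,1.1],"turn":0,"jaw":0},{"xyz":[-4.95,-11.8,1.1],"turn":0,"jaw":0}]'

```text
clock: 1.4
position: [0.4938, 0.2123, 0.1997]
ee_rot: [0.442, -3.11, 0.006]
force: [-0.7, -0.4, -0.2]
width: 1.0
```

Run:
```python
from h import *
d=snap('wrist','w1'); print(d['cam_to_world'].round(3).tolist())
go([.491,.2175,.1],106.5)
```

```text
[[-0.278, -0.92, -0.275, 0.42], [0.961, -0.268, -0.076, 0.19], [-0.004, -0.285, 0.959, 0.357], [0.0, 0.0, 0.0, 1.0]]
t 1.45 pos [0.4922 0.215  0.1998] yang 106.33 tilt [-0.    -0.003 -1.   ] w 91.8 F [-0.5  0.4 -0.7]
shift [0.03 0.3  9.98] len 9.98 turn -0.17
```

View pics/w1.png

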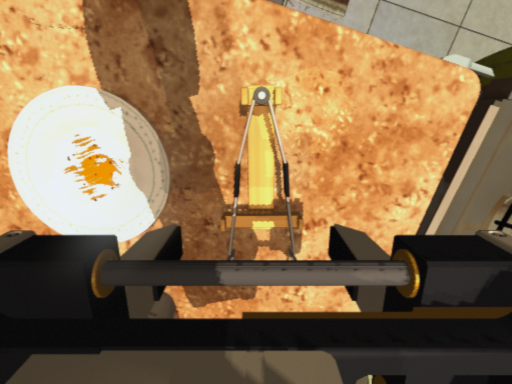

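Run:
```python
from h import *
d=dict(np.load('w1.npz'));f=d['frame'].astype(int)
m=np.zeros((384,512),np.uint8);m[155:205,225:300]=(f.max(2)<50)[155:205,225:300]
n,l,st,ce=cv2.connectedComponentsWithStats(m);c=[]
for i in range(1,n):
    if st[i][4]>15: print(st[i],ce[i].round(1));c.append(ray(d,*ce[i],.048))
print(np.round(c,4));mid=np.mean(c,0);h=ray(d,261,95,.06);print(mid.round(4),h.round(4),np.linalg.norm((mid-h)[:2]),np.degrees(np.arctan2(*(mid-h)[[1,0]])))
w=(f.min(2)>120)&(np.ptp(f,axis=2)<40)
s=np.zeros_like(m);s[80:245,5:172]=w[80:245,5:172]
cc,_=cv2.findContours(s,0,2);cc=max(cc,key=cv2.contourArea);e=cv2.fitEllipse(cv2.convexHull(cc));print(e,ray(d,*e[0],.02).round(4))
```

```text
[284 164   5  32 103] [285.7 179. ]
[235 168   4  29  89] [236.6 182.7]
[[0.4817 0.2435 0.048 ]
 [0.5015 0.1907 0.048 ]]
[0.4916 0.2171 0.048 ] [0.4034 0.1907 0.06  ] 0.09209793219426589 16.665147311592154
((86.80029296875, 165.2364501953125), (142.6909637451172, 172.58448791503906), 134.5324249267578) [0.539  0.0079 0.02  ]
```

>>> arm_command --deltas '[{"xyz":[0,0.2,2.5],"turn":0,"jaw":0},{"xyz":[0,0.2,5.5],"turn":0,"jaw":0},{"xyz":[0,0.2,8.5],"turn":0,"jaw":0},{"xyz":[0,0.2,10],"turn":0,"jaw":0},{"xyz":[0,0.2,10],"turn":0,"jaw":0}]'

```text
clock: 1.87
position: [0.4885, 0.2169, 0.0966]
ee_rot: [0.448, -3.103, 0.006]
force: [-0.8, -0.9, 0.6]
width: 1.0
```

Run:
```python
from h import *
go([.4913,.2172,.026],106.6)
```

```text
t 1.87 pos [0.4885 0.2169 0.0966] yang 106.44 tilt [-0.006 -0.005 -1.   ] w 92.0 F [-0.8 -0.9  0.6]
shift [-0.33 -0.02  7.06] len 7.06 turn -0.16
```

>>> arm_command --deltas '[{"xyz":[-0.2,0,2],"turn":0,"jaw":0},{"xyz":[-0.3,0,4],"turn":0,"jaw":0},{"xyz":[-0.3,0,6],"turn":0,"jaw":0},{"xyz":[-0.3,0,7.1],"turn":0,"jaw":0},{"xyz":[-0.3,0,7.1],"turn":0,"jaw":0}]'

```text
clock: 2.28
position: [0.4897, 0.2177, 0.0244]
ee_rot: [0.449, -3.1, 0.007]
force: [-0.2, -0.9, 0.6]
width: 1.0
```

Run:
```python
from h import *
d=snap('scene','s2');c=d['frame'][60:260,40:290];cv2.imwrite('pics/s2c.png',cv2.resize(c,None,fx=3,fy=3)[:,:,::-1])
go([.4913,.2172,.026],106.6)
```

```text
t 2.33 pos [0.4904 0.2178 0.0256] yang 106.48 tilt [-0.007 -0.005 -1.   ] w 92.0 F [ 0.5 -0.1  0.8]
shift [-0.07 -0.08 -0.04] len 0.11 turn -0.12
```

View pics/s2c.png

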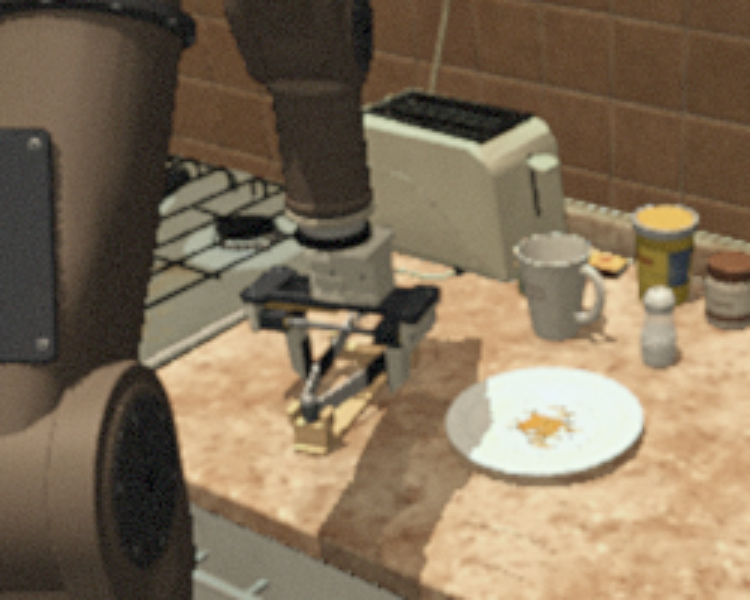

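The fingers straddle the tongs (crop: fingers at about (305,365) and (400,360), hinge at (310,410)). I'll close to 57 mm.

>>> arm_command --deltas '[{"xyz":[0,0,0],"turn":0,"jaw":60},{"xyz":[0,0,0],"turn":0,"jaw":85},{"xyz":[0,0,0],"turn":0,"jaw":97},{"xyz":[0,0,0],"turn":0,"jaw":97},{"xyz":[0,0,0],"turn":0,"jaw":97}]' --force 12

```text
clock: 2.75
position: [0.4908, 0.2179, 0.0262]
ee_rot: [0.449, -3.102, 0.006]
force: [0.4, 0.9, -0.1]
width: 0.684
```

Run:
```python
from h import *
go([.4913,.2172,.126],106.6)
```

```text
t 2.75 pos [0.4908 0.2179 0.0262] yang 106.48 tilt [-0.006 -0.005 -1.   ] w 62.9 F [ 0.4  0.9 -0.1]
shift [ 0.05 -0.11 -9.98] len 9.98 turn -0.12
```

>>> arm_command --deltas '[{"xyz":[0,0,0],"turn":0,"jaw":97},{"xyz":[0,0,0],"turn":0,"jaw":97},{"xyz":[0,0,0],"turn":0,"jaw":97},{"xyz":[0,0,0],"turn":0,"jaw":97},{"xyz":[0,0,0],"turn":0,"jaw":97}]'

```text
clock: 3.17
position: [0.4908, 0.2179, 0.0262]
ee_rot: [0.449, -3.102, 0.006]
force: [-0.5, 0.6, 0.3]
width: 0.622
```

>>> arm_command --deltas '[{"xyz":[0,0,-0.5],"turn":0,"jaw":97},{"xyz":[0,0,-1.5],"turn":0,"jaw":97},{"xyz":[0,0,-3],"turn":0,"jaw":97},{"xyz":[0,0,-5],"turn":0,"jaw":97},{"xyz":[0,0,-7],"turn":0,"jaw":97}]'

```text
clock: 3.58
position: [0.491, 0.2181, 0.0975]
ee_rot: [0.449, -3.102, 0.007]
force: [0.2, -0.1, -0.5]
width: 0.622
```

>>> arm_command --deltas '[{"xyz":[0,0,-2],"turn":0,"jaw":97},{"xyz":[0,0,-4],"turn":0,"jaw":97},{"xyz":[0,0,-5],"turn":0,"jaw":97},{"xyz":[0,0,-5],"turn":0,"jaw":97},{"xyz":[0,0,-5],"turn":0,"jaw":97}]'

```text
clock: 4.0
position: [0.4914, 0.2185, 0.1478]
ee_rot: [0.449, -3.103, 0.006]
force: [-0.2, -0.0, -1.5]
width: 0.62
```

Run:
```python
from h import *
d=snap('scene','s3');c=d['frame'][60:260,40:290];cv2.imwrite('pics/s3c.png',cv2.resize(c,None,fx=3,fy=3)[:,:,::-1])
d=snap('wrist','w3')
# egg triangulation by silhouettes from s0/top0 colour masks
rays=[]
for t,box in(('top0',(188,224,298,342)),('scene0',(200,236,290,325))):
    q=dict(np.load(t+'.npz'));f=cv2.cvtColor(q['frame'],cv2.COLOR_RGB2HSV);b=q['frame'].astype(int)
    a,e,l,r=box;sub=q['frame'][a:e,l:r];cv2.imwrite(f'pics/e_{t}.png',cv2.resize(sub,None,fx=12,fy=12,interpolation=0)[:,:,::-1])
go([.45,.0,.15],50)
```

```text
t 4.1 pos [0.4906 0.218  0.1465] yang 106.48 tilt [-0.008 -0.006 -1.   ] w 56.5 F [ 0.5  0.2 -1.4]
shift [ 10.08 -19.76  -0.19] len 22.18 turn 56.48
```

View pics/s3c.png

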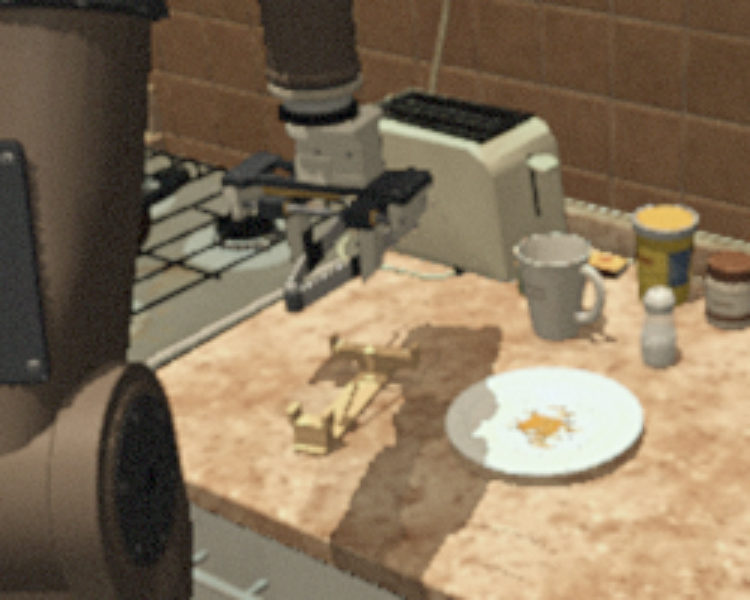

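View pics/w3.png

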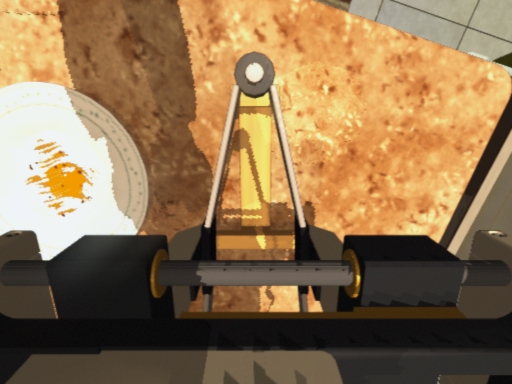

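View pics/e_top0.png

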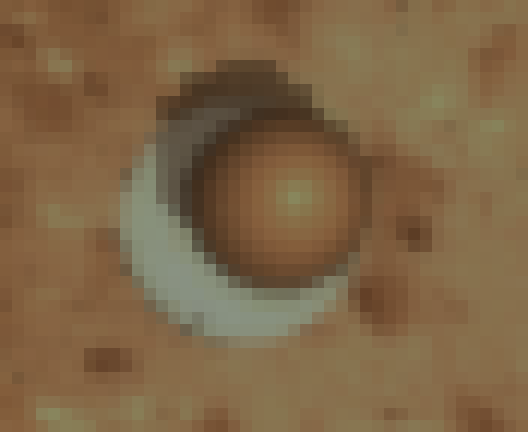

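View pics/e_scene0.png

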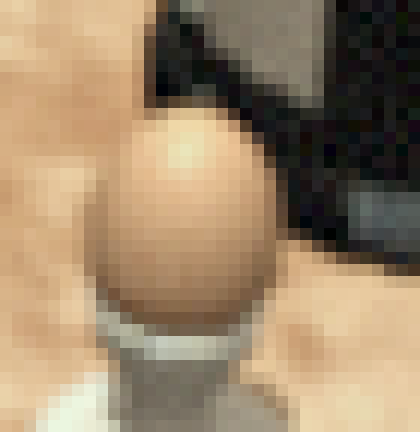

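Run:
```python
from h import *
d=dict(np.load('top0.npz'));s=dict(np.load('scene0.npz'))
for z in(.06,.064,.068): print(z,ray(d,321.25,204.7,z).round(4),ray(s,305.1,217.4,z).round(4))
print('foot',ray(d,317.1,206.8,.004).round(4))
print('foot scene',ray(s,275+172/6-.4,195+250/6-.4,.006).round(4))
```

```text
0.06 [ 0.5238 -0.2736  0.06  ] [ 0.5332 -0.271   0.06  ]
0.064 [ 0.5235 -0.2729  0.064 ] [ 0.5278 -0.2732  0.064 ]
0.068 [ 0.5231 -0.2723  0.068 ] [ 0.5224 -0.2754  0.068 ]
foot [ 0.5228 -0.2703  0.004 ]
foot scene [ 0.5217 -0.2749  0.006 ]
```

Run:
```python
from h import *
for t in('top0','scene0'):
    d=dict(np.load(t+'.npz'));P=pts(d).reshape(-1,3);P=P[(d['depth'].ravel()>0)]
    k=P[(P[:,2]>.06)&(P[:,2]<.3)&(P[:,0]>.55)&(P[:,0]<.75)&(P[:,1]<-.15)&(P[:,1]>-.36)]
    for y in np.arange(-.36,-.15,.03):
        q=k[(k[:,1]>y)&(k[:,1]<y+.03)]
        if len(q):print(t,round(y,2),len(q),q[q[:,0].argmin()].round(3))
```

```text
top0 -0.36 66 [ 0.651 -0.338  0.09 ]
top0 -0.33 368 [ 0.577 -0.3    0.136]
top0 -0.3 920 [ 0.575 -0.291  0.111]
top0 -0.27 778 [ 0.608 -0.27   0.197]
top0 -0.24 652 [ 0.628 -0.239  0.067]
top0 -0.21 167 [ 0.658 -0.209  0.067]
scene0 -0.36 623 [ 0.635 -0.334  0.078]
scene0 -0.33 1183 [ 0.572 -0.304  0.111]
scene0 -0.3 645 [ 0.572 -0.291  0.119]
scene0 -0.27 448 [ 0.618 -0.265  0.06 ]
scene0 -0.24 229 [ 0.627 -0.238  0.07 ]
scene0 -0.21 13 [ 0.661 -0.21   0.07 ]
```

>>> arm_command --deltas '[{"xyz":[0.3,-1,0],"turn":2,"jaw":97},{"xyz":[1.2,-3,0],"turn":6,"jaw":97},{"xyz":[2.3,-6,0],"turn":11,"jaw":97},{"xyz":[3.6,-9,0],"turn":16,"jaw":97},{"xyz":[5,-12,0],"turn":21,"jaw":97}]'

```text
clock: 4.52
position: [0.4757, 0.0866, 0.1463]
ee_rot: [-0.133, -3.129, 0.012]
force: [1.3, -0.1, -1.7]
width: 0.623
```

Run:
```python
from h import *
go([.439,-.12,.15],50)
```

```text
t 4.52 pos [0.4757 0.0866 0.1463] yang 85.13 tilt [-0.01  -0.007 -1.   ] w 57.3 F [ 1.3 -0.1 -1.7]
shift [  1.9  -20.9   -0.19] len 20.98 turn 35.13
```

>>> arm_command --deltas '[{"xyz":[0.3,-2.8,0],"turn":6,"jaw":97},{"xyz":[0.6,-5.8,0],"turn":12,"jaw":97},{"xyz":[0.9,-8.8,0],"turn":18,"jaw":97},{"xyz":[1.2,-11.8,0],"turn":24,"jaw":97},{"xyz":[1.5,-14.8,0],"turn":30,"jaw":97}]'

```text
clock: 4.93
position: [0.4466, -0.0617, 0.1469]
ee_rot: [-0.95, -2.985, 0.016]
force: [0.9, -0.4, -1.2]
width: 0.618
```

Run:
```python
from h import *
go([.439,-.202,.15],50)
```

```text
t 4.93 pos [ 0.4466 -0.0617  0.1469] yang 54.7 tilt [-0.012 -0.007 -1.   ] w 56.9 F [ 0.9 -0.4 -1.2]
shift [ -7.48 -11.9   -0.2 ] len 14.06 turn 4.7
```

>>> arm_command --deltas '[{"xyz":[-2,-3.2,0],"turn":3,"jaw":97},{"xyz":[-4,-6.4,0],"turn":4.7,"jaw":97},{"xyz":[-6,-9.6,0],"turn":4.7,"jaw":97},{"xyz":[-7.2,-11.5,0],"turn":4.7,"jaw":97},{"xyz":[-7.5,-11.9,0],"turn":4.7,"jaw":97}]'

```text
clock: 5.35
position: [0.4369, -0.2075, 0.1474]
ee_rot: [-1.084, -2.939, 0.021]
force: [0.2, -0.6, 0.3]
width: 0.617
```

>>> arm_command --deltas '[{"xyz":[0,0,0.5],"turn":0,"jaw":97},{"xyz":[0,0,1],"turn":0,"jaw":97}]'

```text
clock: 5.52
position: [0.4358, -0.2081, 0.1365]
ee_rot: [-1.088, -2.936, 0.022]
force: [-0.3, 0.4, -1.0]
width: 0.622
```

Run:
```python
from h import *
go([.439,-.202,.12],50)
d=snap('scene','s4');c=d['frame'][130:270,220:400];cv2.imwrite('pics/s4c.png',cv2.resize(c,None,fx=4,fy=4)[:,:,::-1])
d=snap('top','t4');c=d['frame'][140:300,230:400];cv2.imwrite('pics/t4c.png',np.clip(cv2.resize(c,None,fx=3.7,fy=3.7)[:,:,::-1]*1.5,0,255))
```

```text
t 5.52 pos [ 0.4358 -0.2081  0.1365] yang 49.35 tilt [-0.015 -0.009 -1.   ] w 57.3 F [-0.3  0.4 -1. ]
shift [0.14 0.7  1.64] len 1.78 turn -0.65[ WARN:0@14.612] global loadsave.cpp:1063 imwrite_ Unsupported depth image for selected encoder is fallbacked to CV_8U.
```

View pics/s4c.png

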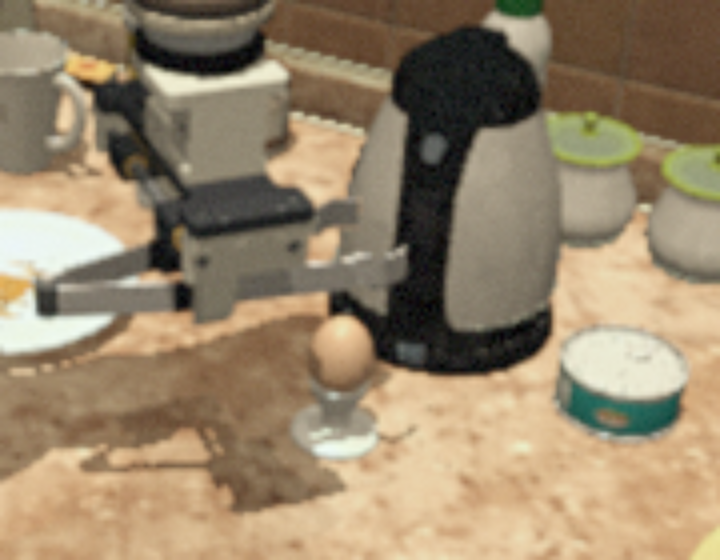

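View pics/t4c.png

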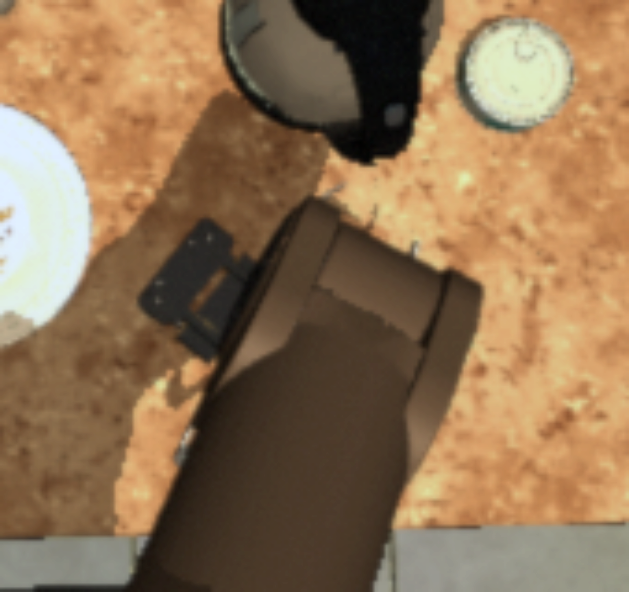

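Run:
```python
from h import *
d=dict(np.load('t4.npz'));c=d['frame'][184:216,312:350]
cv2.imwrite('pics/t4d.png',np.clip(cv2.resize(c,None,fx=16,fy=16,interpolation=0)[:,:,::-1]*1.5,0,255).astype(np.uint8))
a=ray(d,230+335/3.7-.4,140+188/3.7-.4,.16);b=ray(d,230+414/3.7-.4,140+248/3.7-.4,.16);print(a,b,(a+b)/2,np.linalg.norm(a-b))
print(np.degrees(np.arctan2(*(b-a)[[0,1]])))
go([.439,-.202,.12],50)
```

```text
[ 0.55260247 -0.25578022  0.16      ] [ 0.50883201 -0.30960804  0.16      ] [ 0.53071724 -0.28269413  0.16      ] 0.06937786114366805
-140.88348175149036
t 5.62 pos [ 0.4358 -0.2061  0.1359] yang 49.56 tilt [-0.016 -0.008 -1.   ] w 57.0 F [-0.7  0.1 -1.1]
shift [0.01 0.54 1.59] len 1.68 turn -0.44
```

View pics/t4d.png

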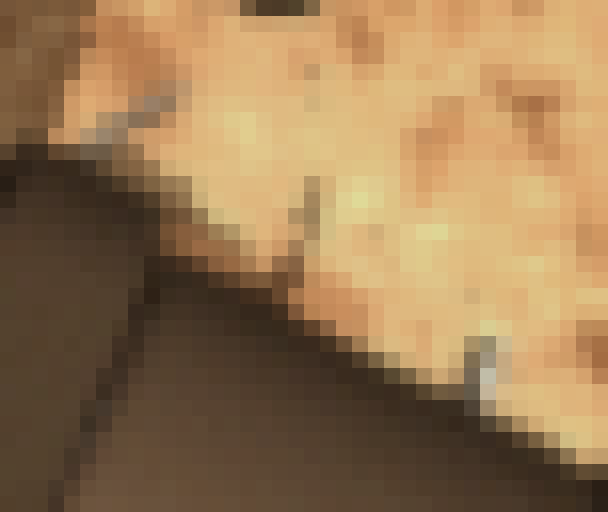

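Run:
```python
from h import *
d=dict(np.load('t4.npz'))
a=ray(d,322.4,189.1,.163);b=ray(d,341.8,205.1,.163);print(a.round(4),b.round(4),((a+b)/2).round(4),np.linalg.norm(a-b).round(4))
m=(a+b)/2;h=np.radians(49.5-90);x=np.array([np.cos(h),np.sin(h)]);p=np.array([.4358,-.2065]);r=m[:2]-p;print('along',r@x,'lat',r@[-x[1],x[0]])
```

```text
[ 0.5555 -0.2613  0.163 ] [ 0.5125 -0.31    0.163 ] [ 0.534  -0.2857  0.163 ] 0.0649
along 0.12610884091661936 lat 0.003613409502949542
```

Run:
```python
from h import *
go([.438,-.204,.094],50)
```

```text
t 5.62 pos [ 0.4358 -0.2061  0.1359] yang 49.56 tilt [-0.016 -0.008 -1.   ] w 57.0 F [-0.7  0.1 -1.1]
shift [-0.06  0.37  4.19] len 4.21 turn -0.44
```

>>> arm_command --deltas '[{"xyz":[0,0.1,1],"turn":-0.2,"jaw":97},{"xyz":[0,0.25,2],"turn":-0.4,"jaw":97},{"xyz":[-0.05,0.35,3.5],"turn":-0.4,"jaw":97},{"xyz":[-0.05,0.35,4],"turn":-0.4,"jaw":97},{"xyz":[-0.05,0.35,4],"turn":-0.4,"jaw":97}]'

```text
clock: 6.03
position: [0.4368, -0.2029, 0.0942]
ee_rot: [-1.069, -2.938, 0.021]
force: [0.4, -1.3, -0.9]
width: 0.618
```

>>> arm_command --deltas '[{"xyz":[0,0,0],"turn":0,"jaw":97}]'

```text
clock: 6.12
position: [0.4367, -0.2028, 0.094]
ee_rot: [-1.068, -2.937, 0.021]
force: [-0.5, -0.3, -0.4]
width: 0.625
```

Run:
```python
from h import *
d=snap('scene','s5');c=d['frame'][175:250,260:360];cv2.imwrite('pics/s5c.png',cv2.resize(c,None,fx=8,fy=8,interpolation=cv2.INTER_CUBIC)[:,:,::-1])
d=snap('top','t5');c=d['frame'][180:220,305:355];cv2.imwrite('pics/t5c.png',np.clip(cv2.resize(c,None,fx=14,fy=14,interpolation=0)[:,:,::-1]*1.5,0,255).astype(np.uint8))
go([.438,-.204,.044],50)
```

```text
t 6.22 pos [ 0.4368 -0.2027  0.0943] yang 50.05 tilt [-0.019 -0.007 -1.   ] w 57.0 F [-0.4 -0.3 -1.7]
shift [-0.22  0.07  5.03] len 5.03 turn 0.05
```

View pics/s5c.png

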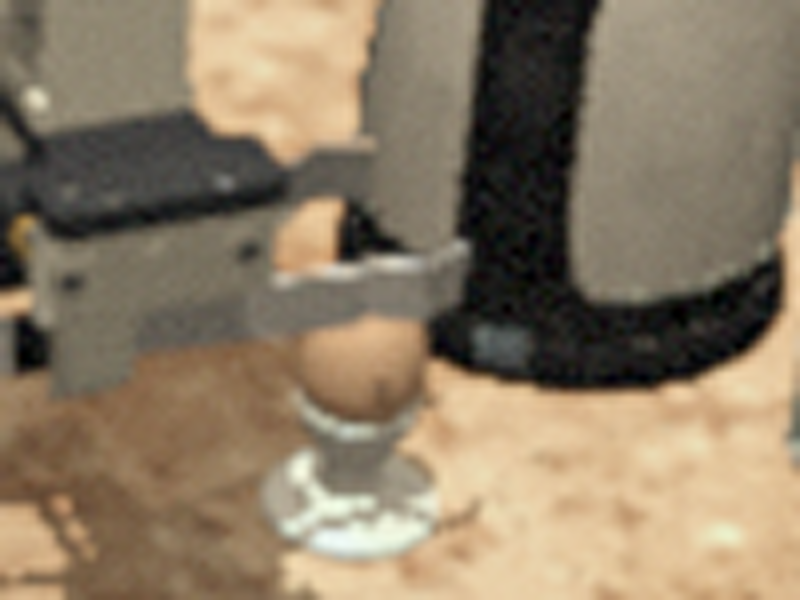

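View pics/t5c.png

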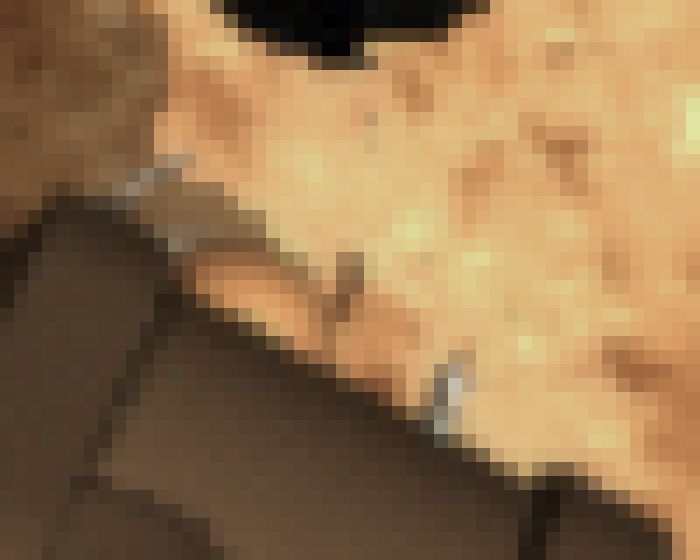

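Run:
```python
from h import *
d=dict(np.load('t5.npz'));s=dict(np.load('s5.npz'))
z=.123
a=ray(d,318,190.9,z);b=ray(d,337.9,205.2,z);b2=ray(s,260+468/8-.4,175+240/8-.4,z);b3=ray(s,260+367/8-.4,175+265/8-.4,z);a2=ray(s,260+375/8-.4,175+137/8-.4,z)
p=np.array([.4368,-.2027]);h=np.radians(-40);x=np.array([np.cos(h),np.sin(h)]);l=np.array([-x[1],x[0]])
e=np.array([.5235,-.273])-p;print('egg',e@x,e@l)
for n,q in dict(left_top=a,left_scene=a2,right_top=b,right_scene=b2,right_bump_scene=b3).items(): r=q[:2]-p;print(n,q.round(4),'along',(r@x).round(4),'lat',(r@l).round(4))
```

```text
egg 0.11160402217937908 0.0018767614085587372
left_top [ 0.5558 -0.256   0.123 ] along 0.1255 lat 0.0357
left_scene [ 0.5587 -0.2582  0.123 ] along 0.1291 lat 0.0358
right_top [ 0.5159 -0.3079  0.123 ] along 0.1283 lat -0.0297
right_scene [ 0.5171 -0.3098  0.123 ] along 0.1303 lat -0.0304
right_bump_scene [ 0.4873 -0.2886  0.123 ] along 0.0939 lat -0.0334
```

>>> arm_command --deltas '[{"xyz":[0,0,1],"turn":0,"jaw":97},{"xyz":[-0.05,0.05,2],"turn":0,"jaw":97},{"xyz":[-0.05,0.05,3],"turn":0,"jaw":97},{"xyz":[-0.1,0.05,4.2],"turn":0,"jaw":97},{"xyz":[-0.1,0.05,4.9],"turn":0,"jaw":97}]'

```text
clock: 6.63
position: [0.4363, -0.2031, 0.0436]
ee_rot: [-1.068, -2.936, 0.021]
force: [-0.3, 0.7, -1.4]
width: 0.619
```

>>> arm_command --deltas '[{"xyz":[0,0,0],"turn":0,"jaw":97}]'

```text
clock: 6.72
position: [0.4353, -0.2028, 0.0419]
ee_rot: [-1.067, -2.934, 0.021]
force: [-0.3, 0.2, -1.2]
width: 0.624
```

Run:
```python
from h import *
d=snap('scene','s6');c=d['frame'][175:250,260:360];cv2.imwrite('pics/s6c.png',cv2.resize(c,None,fx=8,fy=8,interpolation=cv2.INTER_CUBIC)[:,:,::-1])
go([.4368,-.2027,.044],50)
```

```text
t 6.77 pos [ 0.4353 -0.2029  0.0423] yang 50.03 tilt [-0.023 -0.006 -1.   ] w 57.2 F [-0.2  0.3 -1.5]
shift [-0.1   0.11 -0.17] len 0.22 turn 0.03
```

View pics/s6c.png

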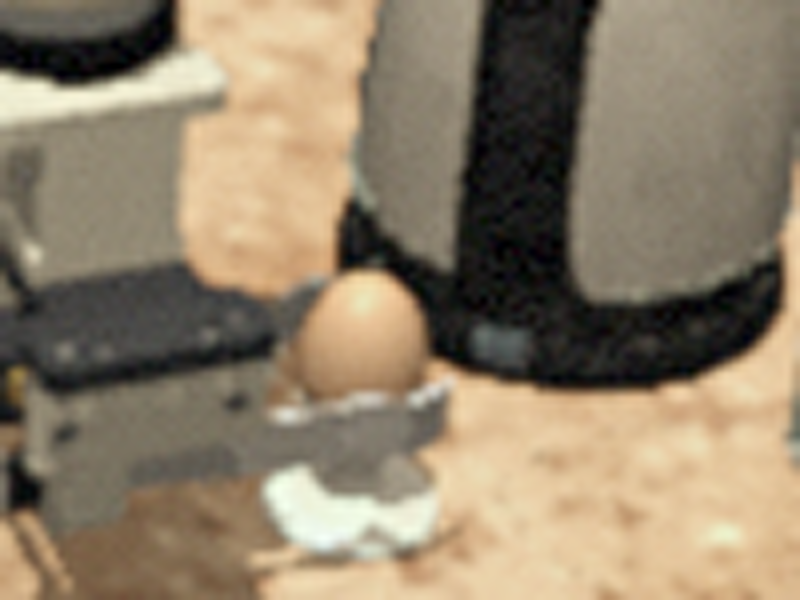

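The jaws stand round the egg (egg at (362,340) in the crop, near jaw at (360,420) below its top). I'll raise 3 mm and then close.

>>> arm_command --deltas '[{"xyz":[-0.1,0.05,-0.3],"turn":0,"jaw":97},{"xyz":[-0.1,0.05,-0.3],"turn":0,"jaw":97},{"xyz":[-0.1,0.05,-0.3],"turn":0,"jaw":105},{"xyz":[-0.1,0.05,-0.3],"turn":0,"jaw":112},{"xyz":[-0.1,0.05,-0.3],"turn":0,"jaw":118}]' --force 20

```text
clock: 7.18
position: [0.4368, -0.2032, 0.0457]
ee_rot: [-1.067, -2.934, 0.021]
force: [0.4, 0.4, -1.4]
width: 0.549
```

>>> arm_command --deltas '[{"xyz":[0,0,0],"turn":0,"jaw":124},{"xyz":[0,0,0],"turn":0,"jaw":130},{"xyz":[0,0,0],"turn":0,"jaw":140},{"xyz":[0,0,0],"turn":0,"jaw":160},{"xyz":[0,0,0],"turn":0,"jaw":160}]'

```text
clock: 7.6
position: [0.437, -0.203, 0.0457]
ee_rot: [-1.067, -2.935, 0.021]
force: [0.3, 1.5, -1.2]
width: 0.485
```

>>> arm_command --deltas '[{"xyz":[0,0,0],"turn":0,"jaw":160},{"xyz":[0,0,0],"turn":0,"jaw":160},{"xyz":[0,0,0],"turn":0,"jaw":160},{"xyz":[0,0,0],"turn":0,"jaw":160}]'

```text
clock: 7.93
position: [0.437, -0.203, 0.0457]
ee_rot: [-1.066, -2.935, 0.021]
force: [1.5, 0.4, -0.3]
width: 0.486
```

Run:
```python
from h import *
d=snap('scene','s7');c=d['frame'][175:250,260:360];cv2.imwrite('pics/s7c.png',cv2.resize(c,None,fx=8,fy=8,interpolation=cv2.INTER_CUBIC)[:,:,::-1])
go([.4368,-.2027,.044],50)
```

```text
t 7.98 pos [ 0.437  -0.203   0.0457] yang 50.06 tilt [-0.022 -0.006 -1.   ] w 44.7 F [ 0.   0.8 -0.5]
shift [0.03 0.01 0.17] len 0.18 turn 0.06
```

View pics/s7c.png

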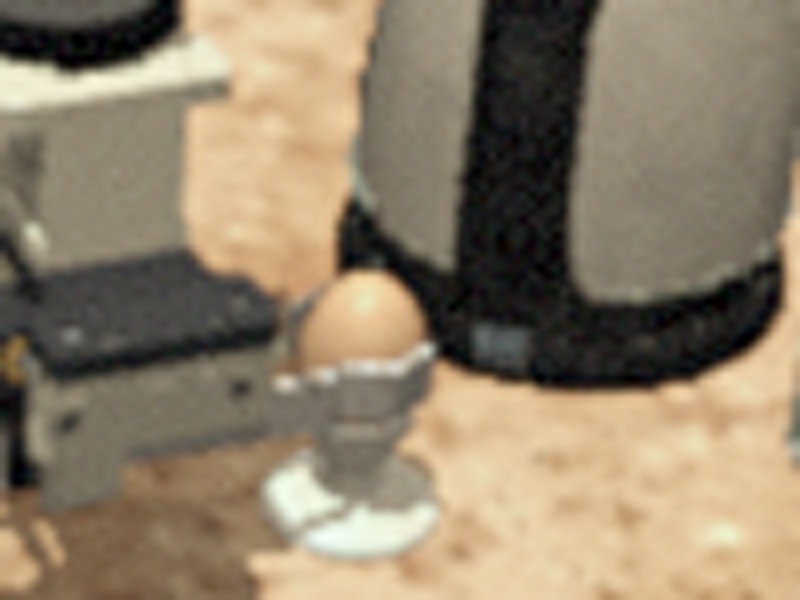

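Stopped at 44.7 mm, closed on the egg as expected. Lift slowly.

>>> arm_command --deltas '[{"xyz":[0,0,-0.3],"turn":0,"jaw":160},{"xyz":[0,0,-0.8],"turn":0,"jaw":160},{"xyz":[0,0,-1.5],"turn":0,"jaw":160},{"xyz":[0,0,-2.4],"turn":0,"jaw":160},{"xyz":[0,0,-3.4],"turn":0,"jaw":160}]'

```text
clock: 8.4
position: [0.4375, -0.2029, 0.0806]
ee_rot: [-1.067, -2.934, 0.021]
force: [0.6, 0.2, -1.6]
width: 0.476
```

>>> arm_command --deltas '[{"xyz":[0,0,-1],"turn":0,"jaw":160},{"xyz":[0,0,-2.2],"turn":0,"jaw":160},{"xyz":[0,0,-3.4],"turn":0,"jaw":160},{"xyz":[0,0,-4.6],"turn":0,"jaw":160},{"xyz":[0,0,-5.8],"turn":0,"jaw":160}]'

```text
clock: 8.82
position: [0.4388, -0.2026, 0.1402]
ee_rot: [-1.068, -2.935, 0.021]
force: [-0.2, 0.6, -1.7]
width: 0.481
```

>>> arm_command --deltas '[{"xyz":[0,0,-1],"turn":0,"jaw":160},{"xyz":[0,0,-2.2],"turn":0,"jaw":160},{"xyz":[0,0,-3.2],"turn":0,"jaw":160},{"xyz":[0,0,-3.6],"turn":0,"jaw":160},{"xyz":[0,0,-3.6],"turn":0,"jaw":160}]'

```text
clock: 9.23
position: [0.4401, -0.2026, 0.1774]
ee_rot: [-1.068, -2.937, 0.02]
force: [0.2, 0.0, -2.0]
width: 0.483
```

Run:
```python
from h import *
d=snap('scene','s8');c=d['frame'][110:260,220:400];cv2.imwrite('pics/s8c.png',cv2.resize(c,None,fx=4,fy=4,interpolation=cv2.INTER_CUBIC)[:,:,::-1])
go([.462,.083,.17],50)
```

```text
t 9.28 pos [ 0.4397 -0.2024  0.1766] yang 50.03 tilt [-0.021 -0.006 -1.   ] w 44.3 F [-0.3  0.2 -1.9]
shift [16.62 23.31  0.43] len 28.63 turn 0.03
```

View pics/s8c.png

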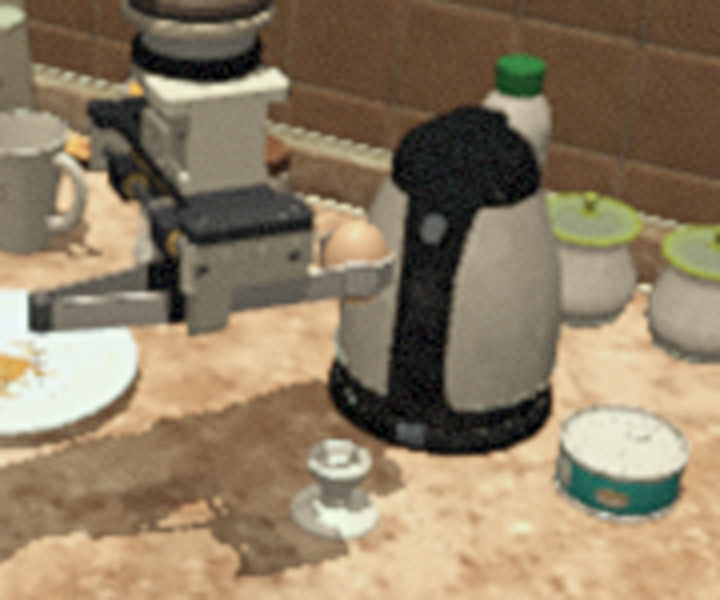

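The egg is in the tongs (355,260) and the cup is empty (340,465). Moving gently to the plate.

>>> arm_command --deltas '[{"xyz":[0.3,0.4,0],"turn":0,"jaw":160},{"xyz":[1,1.4,0],"turn":0,"jaw":160},{"xyz":[2.1,2.9,0],"turn":0,"jaw":160},{"xyz":[3.3,4.6,0],"turn":0,"jaw":160},{"xyz":[4.5,6.3,0],"turn":0,"jaw":160}]'

```text
clock: 9.7
position: [0.445, -0.1241, 0.1752]
ee_rot: [-1.068, -2.934, 0.021]
force: [0.7, 0.1, -1.3]
width: 0.474
```

>>> arm_command --deltas '[{"xyz":[1.2,1.7,0],"turn":0,"jaw":160},{"xyz":[2.4,3.4,0],"turn":0,"jaw":160},{"xyz":[3.6,5.1,0],"turn":0,"jaw":160},{"xyz":[4.8,6.8,0],"turn":0,"jaw":160},{"xyz":[6,8.5,0],"turn":0,"jaw":160}]'

```text
clock: 10.12
position: [0.4531, -0.0191, 0.1737]
ee_rot: [-1.068, -2.933, 0.022]
force: [0.3, -0.1, -1.0]
width: 0.483
```

Run:
```python
from h import *
go([.460,.081,.17],50)
```

```text
t 10.12 pos [ 0.4531 -0.0191  0.1737] yang 50.0 tilt [-0.024 -0.006 -1.   ] w 44.4 F [ 0.3 -0.1 -1. ]
shift [5.9  8.12 0.29] len 10.04 turn -0.0
```

>>> arm_command --deltas '[{"xyz":[1.2,1.6,0],"turn":0,"jaw":160},{"xyz":[2.4,3.2,0],"turn":0,"jaw":160},{"xyz":[3.5,4.8,0],"turn":0,"jaw":160},{"xyz":[4.5,6.2,0],"turn":0,"jaw":160},{"xyz":[5.3,7.3,0],"turn":0,"jaw":160}]'

```text
clock: 10.53
position: [0.4587, 0.0728, 0.1722]
ee_rot: [-1.065, -2.932, 0.023]
force: [-0.8, 1.6, -1.0]
width: 0.481
```

>>> arm_command --deltas '[{"xyz":[0.5,0.7,0],"turn":0,"jaw":160},{"xyz":[0.6,0.8,0],"turn":0,"jaw":160},{"xyz":[0.6,0.8,0],"turn":0,"jaw":160},{"xyz":[0.6,0.8,0],"turn":0,"jaw":160},{"xyz":[0.6,0.8,0],"turn":0,"jaw":160}]'

```text
clock: 10.95
position: [0.4592, 0.0816, 0.172]
ee_rot: [-1.067, -2.931, 0.024]
force: [-0.1, -0.5, -1.8]
width: 0.478
```

Run:
```python
from h import *
d=snap('scene','s9');c=d['frame'][100:250,130:310];cv2.imwrite('pics/s9c.png',cv2.resize(c,None,fx=4,fy=4,interpolation=cv2.INTER_CUBIC)[:,:,::-1])
P=pts(d);hs=cv2.cvtColor(d['frame'],cv2.COLOR_RGB2HSV)
d=snap('top','t9');c=d['frame'][120:270,140:320];cv2.imwrite('pics/t9c.png',np.clip(cv2.resize(c,None,fx=4,fy=4)[:,:,::-1]*1.5,0,255).astype(np.uint8))
go([.460,.081,.17],50);print(observe()['dq'].round(4))
```

```text
t 11.05 pos [0.4593 0.0818 0.1722] yang 49.99 tilt [-0.025 -0.007 -1.   ] w 44.2 F [ 0.4 -0.  -2.1]
shift [-0.11 -0.01  0.21] len 0.24 turn -0.01
[-0.0011  0.0008 -0.0031 -0.002  -0.0014 -0.0001 -0.0014]
```

View pics/s9c.png

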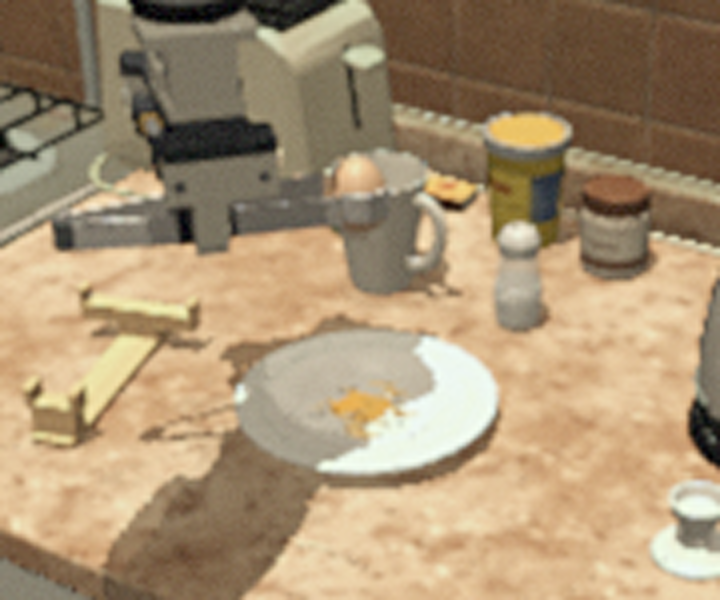

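View pics/t9c.png

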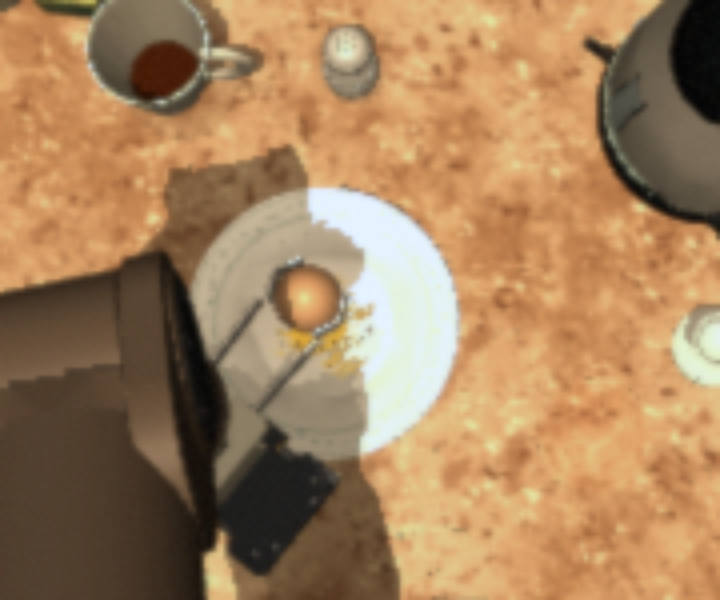

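Run:
```python
from h import *
d=dict(np.load('t9.npz'));P=pts(d)
e=ray(d,140+308/4,120+298/4,.19);print('egg',e.round(4),'top depth',P[120+75,140+77].round(3),'to plate',np.linalg.norm(e[:2]-[.5462,.0138]))
s=dict(np.load('s9.npz'));print('scene',ray(s,130+357/4,100+185/4,.19).round(4))
```

```text
egg [0.5447 0.0111 0.19  ] top depth [0.54  0.009 0.217] to plate 0.003093245061971881
scene [0.5526 0.0159 0.19  ]
```

```bash
python3 -c "
from cell import *
print(sign_off())"
```

```text
the job is handed in; nothing more can be done
None
```

I gripped the tongs, closed them on the egg, lifted it out of the cup and carried it over the plate. The job was handed in at about 11 s with the egg still held in the tongs; the interface reports no verdict.

- **Position:** The last top view put the egg about 3 mm from the plate's centre. The scene view put it about 7 mm away, so the two disagree by under 1 cm, well inside the 60 mm limit.
- **Height:** The egg's lower end was about 16 cm above the worktop, against the 10 cm required.
- **Grip and stillness:** The gripper held at 44 mm with a 20 N limit, and the arm was still.
- **Other objects:** In the last pictures the plate, mug and salt shaker showed no visible change. The tin was not in those crops and was last seen in place just after the lift.
- **Tilt:** The tool leaned about 1.5° by the end, and I left it uncorrected because it moved the jaws by only 1–2 mm.

No check failed.

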